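Stock the jar rack behind the older jars

ROBOT

A 6-joint arm with a two-finger parallel gripper is mounted at the origin on the work surface. World frame = base frame: x ahead of the robot, y to its left, z up, the work surface at z = 0. Lengths are in m, angles in degrees, forces in N, time in s.
With the tool pointing down it reaches from about 0.3 to 0.75 m from the base axis. Payload 8.5 kg.
Tool frame: the origin (TCP) lies on the centre line of the jaws, within the pads' length; the fingertips stand 19 mm ahead of it and the grasp point (between the pads) is the TCP; z points along the fingers, x is the direction in which the jaws open and shut, and the axes are right-handed (so a half turn about z gives the same grasp; the last joint's range is limited). The gripper opens to 85 mm and grips with 20 to 120 N. Pads are 22 mm wide; open, the fingers measure 114 mm over their backs; the gripper's body (76 mm by 85 mm) begins 54 mm behind the grasp point. The pads swing forward as they close: fully open they stand 13 mm farther back than shut.
Start: joints at [51.664, 21.807, 74.336, -0, 83.858, -12.336], TCP at [0.241, 0.494, 0.25] pointing down, gripper open.
Joint ranges: [-178.18, 178.18], [-50.72, 133.34], [12.68, 142.11], [-81.47, 261.47], [9.98, 163.14], [-165.26, 165.26]. Speed limits (degrees/s): [136.94, 136.94, 180, 180, 180, 180].

INTERFACE

Orientations are given as a 3x3 rotation matrix whose columns are the frame's x, y, z axes.
In Python, from rig import env, cams, order gives the robot as it stands.
- The arm moves only by the tool step_arm, never from a script. Its argument "steps" is a list of rows, each an object with "xyz": the shift along the tool's x, y, z normalised to -1 to 1, where 1 is 0.04 m, a list of three; "turn": the turn, a rotation vector about the tool's x, y, z normalised to -1 to 1, where 1 is 0.08 rad, a list of three; "gripper": the gripper command: -1 is shut, 1 is fully open, values between are in proportion. A call has 1 to 20 rows; each row shifts and turns the commanded pose from where the row before left it, along the tool's axes as they then stand; what a row does not reach is not made up. A row lasts 1/12 s, in which the tool goes at most 41.7 mm and 7.16 degrees, less where a joint would pass 70% of its speed; a pose out of reach is approached as far as the arm can. A call with a number of a shift or a turn outside -1 to 1 is refused whole. A call with a gripper value outside its range is refused whole. The fingers move at their own pace and stop on an object; "squeeze" is the grip in N (left out, the last holds). Time passes only in rows, so rows that do not move let the fingers close. It gives the time, the measured TCP pose, the force and the opening at its end, in the units of the state.
- env.observe(): the state, without advancing time (a new reading comes with each control period).
- cams.get_image(name): name is "side" or "top" or "wrist"; returns (picture, depth): 480x640x3 uint8, red, green, blue; 480x640 float32, m along the optical axis (not along the pixel's ray), 0 where there is no reading.
- cams.camera_info(name): a dict with "fx", "fy", "cx", "cy" (pixels), "extrinsics" (4x4, takes a point from camera to world coordinates). Camera axes: x right, y down, z forward; pixel columns grow to the right and rows downward; lengths in m; the calibration is good to about 2 mm. A picture is of the moment at which its call begins: read the wrist's pose just before it. camera_info takes no time and is no camera call; for the wrist camera it gives the pose at the moment of the call.
- order.close_job(): hands the job in, once; it reports no verdict.
The state is a dict: "time_s": time; "q": joint angles; "qvel": joint speeds; "joint_efforts": joint torques, N m; "position": TCP position; "tool_rot": TCP orientation; "ft_force": force on the tool from outside, world axes, zero at the start; "wrist_torque": the same for the moment, N m; "grip_width": finger opening in m.
Only numpy, scipy, OpenCV 4.12 (cv2) and the standard library are available. Lean on these libraries where they do the work, as an engineer would, in place of code of your own. Each camera call takes 0.05 s, during which the arm holds its last target. There are 200 camera calls.

TASK

Move the four freshly filled jars from the wire cooling rack into the wooden stock rack, each standing upright on the floor of its lane in the empty place directly behind the older jar of the same kind, so that the new row has the same order as the old row and the older jars get used first. They are glass: set them down, do not drop them. Leave the older jars where they stand and do not knock the open jar of peel on the chopping board.

Things in the scene. Friction and masses are not known exactly. Their poses are not given: they have to be found in the camera images.
- new_tall: fresh tall slim round glass jar, 46 mm diameter, straight, 102 mm high with its flat steel lid (46 mm diameter, top 16 mm). Sealed, full of peel, about 0.3 kg, loose, one of the row on the wire cooling rack (flat top 20 mm above the worktop, jars about 88 mm apart). Origin: centre of underside, z up. Can be lifted by its lid or cork.
- new_squat: fresh low wide round glass jar, 62 mm diameter, straight, 70 mm high with its flat steel lid (62 mm diameter, top 16 mm). Sealed, full of peel, about 0.3 kg, loose, one of the row on the wire cooling rack (flat top 20 mm above the worktop, jars about 88 mm apart). Origin: centre of underside, z up. Can be lifted by its lid or cork.
- new_square: fresh square glass jar with a round cork: body 50 x 50 mm, 68 mm high; neck and cork 37 mm diameter, up to 94 mm in all; x, y normal to its faces. Sealed, full of peel, about 0.3 kg, loose, one of the row on the wire cooling rack (flat top 20 mm above the worktop, jars about 88 mm apart). Origin: centre of underside, z up. Can be lifted by its lid or cork.
- new_hex: fresh six-sided glass jar with a round steel lid: body 60 mm across flats, 56 mm high; neck 38 mm diameter to 62 mm, lid 42 mm diameter to 78 mm; x normal to a face. Sealed, full of peel, about 0.3 kg, loose, one of the row on the wire cooling rack (flat top 20 mm above the worktop, jars about 88 mm apart). Origin: centre of underside, z up. Can be lifted by its lid or cork.
- old_tall: older jar, twin of new_tall: tall slim round glass jar, same sizes. Loose, in the front place of a lane of the wooden stock rack. Origin: centre of underside, z up, x to the back of the rack within 0.1 rad.
- old_squat: older jar, twin of new_squat: low wide round glass jar, same sizes. Loose, in the front place of a lane of the wooden stock rack. Origin: centre of underside, z up, x to the back of the rack within 0.1 rad.
- old_square: older jar, twin of new_square: square glass jar with a round cork, same sizes. Loose, in the front place of a lane of the wooden stock rack. Origin: centre of underside, z up, x to the back of the rack within 0.1 rad.
- old_hex: older jar, twin of new_hex: six-sided glass jar with a round steel lid, same sizes. Loose, in the front place of a lane of the wooden stock rack. Origin: centre of underside, z up, x to the back of the rack within 0.1 rad.
- stock_rack: fixed beech rack, 196 (x) by 358 mm (y), open on top. Origin: centre of underside, on the worktop; x to its back, away from the robot. Four lanes, centres y = -132, -44, 44, 132 mm, floor 12 mm above the worktop, 82 mm clear between dividers 26 mm high; front wall 30, back wall 46 mm high, inner faces x = -90, 90 mm. Older jars at x about -47; empty back places at x = 47 mm.
- open_jar: open pot-bellied glass jar of peel, 88 mm wide, 112 mm high, loose, on the 18 mm thick chopping board beyond the racks. Not part of the job. Origin: centre of underside.
Things that resemble listed ones, but are neither listed nor needed, are in the scene too. What is shaped like the new_hex but blue is not meant.

How it is judged (in metres and radians):
At the end, for the whole second after the job is handed in: Each fresh jar is in the back place of its older twin's lane (within 30 mm sideways of it, 15 to 80 mm behind the rack's middle), within 6 mm of the lane floor, upright to 0.1 rad, released, at rest; older jars upright, at rest, moved under 15 mm (y of new_tall in the frame of old_tall between -0.03 and 0.03 m and x of new_tall in the frame of stock_rack between 0.015 and 0.08 m and z of new_tall in the frame of stock_rack between 0.006 and 0.018 m and angle between each of new_tall, old_tall, new_squat, old_squat, new_square, old_square, new_hex, old_hex's own z axis and vertical below 0.1 rad and linear speed of each of new_tall, old_tall, new_squat, old_squat, new_square, old_square, new_hex, old_hex below 0.02 m/s and contact force between the fingers and new_tall below 0.05 N and distance of each of old_tall, old_squat, old_square, old_hex from where it was at the start of the episode below 0.015 m and y of new_squat in the frame of old_squat between -0.03 and 0.03 m and x of new_squat in the frame of stock_rack between 0.015 and 0.08 m and z of new_squat in the frame of stock_rack between 0.006 and 0.018 m and contact force between the fingers and new_squat below 0.05 N and y of new_square in the frame of old_square between -0.03 and 0.03 m and x of new_square in the frame of stock_rack between 0.015 and 0.08 m and z of new_square in the frame of stock_rack between 0.006 and 0.018 m and contact force between the fingers and new_square below 0.05 N and y of new_hex in the frame of old_hex between -0.03 and 0.03 m and x of new_hex in the frame of stock_rack between 0.015 and 0.08 m and z of new_hex in the frame of stock_rack between 0.006 and 0.018 m and contact force between the fingers and new_hex below 0.05 N); the robot touches nothing.
It fails at once if a fresh jar is dropped: it falls out of the fingers faster than 0.6 m/s (about 18 mm of free fall) ((contact force between the fingers and new_tall below 0.05 N and linear speed of new_tall above 0.6 m/s) or (contact force between the fingers and new_squat below 0.05 N and linear speed of new_squat above 0.6 m/s) or (contact force between the fingers and new_square below 0.05 N and linear speed of new_square above 0.6 m/s) or (contact force between the fingers and new_hex below 0.05 N and linear speed of new_hex above 0.6 m/s)).
It fails at once if an older jar is pushed more than 15 mm from its place or tipped over 0.3 rad (distance of any of old_tall, old_squat, old_square, old_hex from where it was at the start of the episode above 0.015 m or angle between any of old_tall, old_squat, old_square, old_hex's own z axis and vertical above 0.3 rad).
It fails at once if the open jar of peel is tipped over 0.3 rad or pushed more than 30 mm (angle between open_jar's own z axis and vertical above 0.3 rad or distance of open_jar from where it was at the start of the episode above 0.03 m).
It also fails if it takes over 112 s, if anything falls off the work surface, if the arm or the gripper's body presses on something with over 40 N, if the wrist force passes 120 N, or if a joint passes its speed limit or range.

## Working session

There is one attempt and no reset: what is moved stays moved. The work goes in short steps, Python scripts to look and compute and a tool call to move; the robot and the scene stay as the last step left them, time stands still between calls to the robot, and variables do not carry over. Pictures are saved under pics/ and viewed, about 12 in all and at most 16, crops included, and the job is handed in when it is done.

Besides the shell and the picture viewer there is one more tool, called after "Emit:" as name(argument=value, ...), one argument or row to a line, values as JSON. step_arm: Moves the arm, as the interface text tells. Scaled input: -1 to 1 covers 0.04 m each way for a shift and 0.08 rad each way for a turn. Its arguments: {"type":"object","properties":{"steps":{"type":"array"},"squeeze":{"type":"number"}},"required":["steps"]}

```bash
mkdir -p pics
python3 - <<'E'
from rig import env,cams,order
import cv2,numpy as np
s=env.observe();print({k:np.round(v,3).tolist() for k,v in s.items()})
for n in("top","side"):
    i,d=cams.get_image(n);c=cams.camera_info(n);np.savez(f"pics/{n}0.npz",i=i,d=d,E=c["extrinsics"],K=[c["fx"],c["fy"],c["cx"],c["cy"]])
    cv2.imwrite(f"pics/{n}0.png",i[:,:,::-1]);print(n,c["fx"],np.round(c["extrinsics"],3).tolist())
E
```

```text
{'time_s': 0.0, 'q': [51.664, 21.841, 74.385, 0.001, 83.857, -12.337], 'qvel': [0.015, -0.072, -0.095, -0.016, -0.023, -0.06], 'joint_efforts': [-0.001, -44.847, -23.127, -0.0, 0.005, -0.0], 'position': [0.241, 0.494, 0.25], 'tool_rot': [[0.438, 0.899, -0.001], [0.899, -0.438, -0.001], [-0.001, -0.0, -1.0]], 'ft_force': [-0.593, 0.919, 0.473], 'wrist_torque': [-0.031, -0.021, -0.049], 'grip_width': 0.085}
top 588.2387645595037 [[0.029, -0.992, 0.126, 0.457], [-1.0, -0.029, -0.001, 0.079], [0.005, -0.126, -0.992, 1.321], [0.0, 0.0, 0.0, 1.0]]
side 479.8243398192339 [[0.952, -0.154, 0.264, 0.304], [-0.305, -0.541, 0.784, -0.804], [0.022, -0.826, -0.563, 0.666], [0.0, 0.0, 0.0, 1.0]]
```

View pics/top0.png

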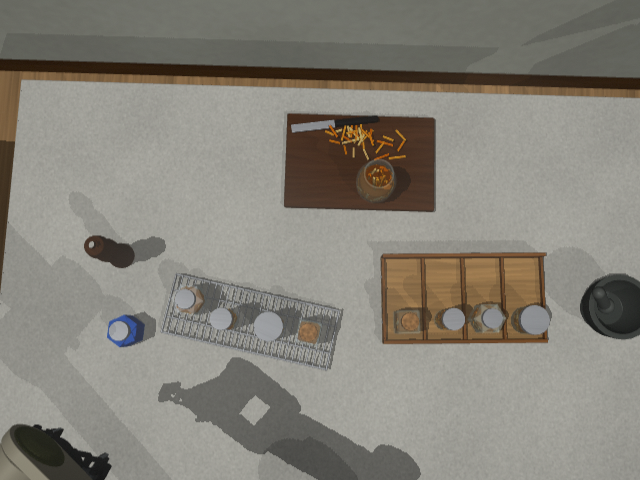

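View pics/side0.png

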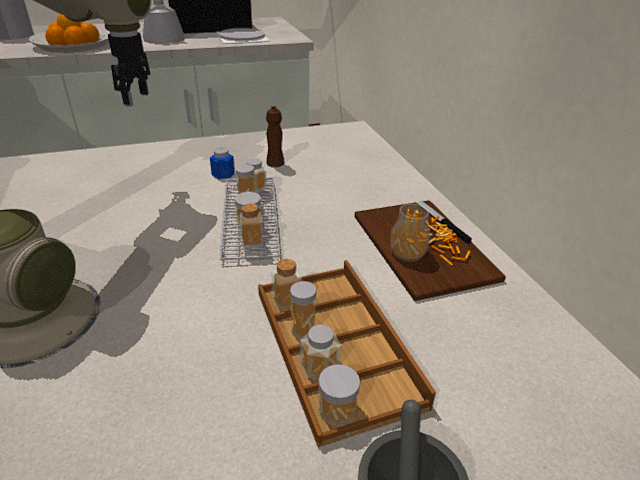

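The top view shows the cooling-rack row from left to right: hex (186,299), tall (221,318), squat (268,326), square with cork (309,331). The stock lanes hold square (407,320), tall (453,319), hex (489,317) and squat (534,320). There are two hex jars, a clear one on the rack at (186,299) and a blue one on the worktop at (124,330). The clear one on the rack is meant. Next I'll measure the lid centres.

```bash
cat > h.py <<'E'
import numpy as np,cv2
def load(n):
    z=np.load(f"pics/{n}.npz");return z["i"],z["d"],z["E"],z["K"]
def cloud(d,E,K):
    v,u=np.mgrid[:480,:640];P=np.stack([(u-K[2])/K[0]*d,(v-K[3])/K[1]*d,d],-1)
    W=P@E[:3,:3].T+E[:3,3];W[d==0]=np.nan;return W
def ray(u,v,E,K,z):
    r=E[:3,:3]@np.array([(u-K[2])/K[0],(v-K[3])/K[1],1]);return E[:3,3]+r*(z-E[2,3])/r[2]
def lid(W,E,K,u,v,z,tol=.007,R=22):
    m=np.zeros((480,640),np.uint8);m[v-R:v+R,u-R:u+R]=(abs(W[v-R:v+R,u-R:u+R,2]-z)<tol)
    n,l,st,c=cv2.connectedComponentsWithStats(m);k=1+np.argmax(st[1:,4])
    cn=cv2.findContours((l==k).astype(np.uint8),0,2)[0][0];(a,b),r=cv2.minEnclosingCircle(cn)
    p=ray(c[k][0],c[k][1],E,K,z);q=ray(a,b,E,K,z)
    return p,q,2*np.sqrt(st[k,4]/np.pi)*np.linalg.norm(p-E[:3,3])/K[0],np.nanmedian(W[l==k][:,2])
E
python3 - <<'E'
from h import *
i,d,E,K=load("top0");W=cloud(d,E,K)
for n,u,v,z in[("nhex",186,299,.098),("ntall",221,318,.122),("nsquat",268,326,.09),("nsq",309,331,.114),("osq",407,320,.106),("otall",453,319,.114),("ohex",489,317,.090),("osquat",534,320,.082)]:
    p,q,D,zm=lid(W,E,K,u,v,z);print(n,p.round(4),q.round(4)[:2],"dia",D.round(4),"z",zm.round(4))
# rack outline: wood walls by colour
h=cv2.cvtColor(i,cv2.COLOR_RGB2HSV);m=((h[...,1]>90)&(h[...,0]<25)).astype(np.uint8);m[:245]=0;m[350:]=0;m[:,:375]=0;m[:,555:]=0
c=max(cv2.findContours(m,0,2)[0],key=cv2.contourArea);r=cv2.minAreaRect(c);B=cv2.boxPoints(r);print("rack",r)
for b in B:print(b,ray(*b,E,K,.046).round(4)[:2],ray(*b,E,K,.03).round(4)[:2])
C=cv2.resize(i[230:390,60:580],None,fx=1.53,fy=1.53);cv2.imwrite("pics/c1.png",cv2.resize(i[260:380,95:355],None,fx=3,fy=3,interpolation=2)[:,:,::-1])
# row heights in the wall region
for u in(395,450,500,530):print(u,[(v,*W[v,u].round(3)) for v in range(252,264,2)])
E
```

```text
nhex [0.5104 0.3616 0.098 ] [0.5101 0.3608] dia 0.0434 z 0.098
ntall [0.4716 0.2806 0.122 ] [0.4716 0.2804] dia 0.0469 z 0.1224
nsquat [0.4592 0.1873 0.09  ] [0.4593 0.1875] dia 0.0625 z 0.0905
nsq [0.4495 0.1033 0.114 ] [0.4495 0.1034] dia 0.0365 z 0.1143
osq [ 0.4774 -0.1047  0.106 ] [ 0.4771 -0.1043] dia 0.0373 z 0.1064
otall [ 0.4847 -0.1922  0.114 ] [ 0.4849 -0.1922] dia 0.0476 z 0.1147
ohex [ 0.4893 -0.2786  0.09  ] [ 0.4896 -0.2786] dia 0.0442 z 0.0906
osquat [ 0.4889 -0.3696  0.082 ] [ 0.4881 -0.369 ] dia 0.067 z 0.0823
rack ((463.9458312988281, 297.7936706542969), (89.6290512084961, 165.48406982421875), 89.5692138671875)
[380.86917 253.60251] [ 0.6227 -0.0493] [ 0.6247 -0.0509]
[546.34863 252.3583 ] [ 0.636  -0.4115] [ 0.6383 -0.4176]
[547.02246 341.98483] [ 0.4418 -0.4092] [ 0.4416 -0.4154]
[381.54303 343.22903] [ 0.429  -0.0539] [ 0.4286 -0.0556]
395 [(252, np.float64(0.633), np.float64(-0.086), np.float64(-0.001)), (254, np.float64(0.623), np.float64(-0.08), np.float64(0.046)), (256, np.float64(0.618), np.float64(-0.08), np.float64(0.046)), (258, np.float64(0.618), np.flo
[... 641 characters left out ...]
(0.63), np.float64(-0.311), np.float64(0.042)), (256, np.float64(0.625), np.float64(-0.311), np.float64(0.043)), (258, np.float64(0.624), np.float64(-0.317), np.float64(0.023)), (260, np.float64(0.619), np.float64(-0.316), np.float64(0.026)), (262, np.float64(0.614), np.float64(-0.316), np.float64(0.027))]
530 [(252, np.float64(0.636), np.float64(-0.376), np.float64(0.045)), (254, np.float64(0.631), np.float64(-0.375), np.float64(0.047)), (256, np.float64(0.629), np.float64(-0.38), np.float64(0.034)), (258, np.float64(0.627), np.float64(-0.388), np.float64(0.01)), (260, np.float64(0.622), np.float64(-0.387), np.float64(0.013)), (262, np.float64(0.618), np.float64(-0.387), np.float64(0.013))]
```

View pics/c1.png

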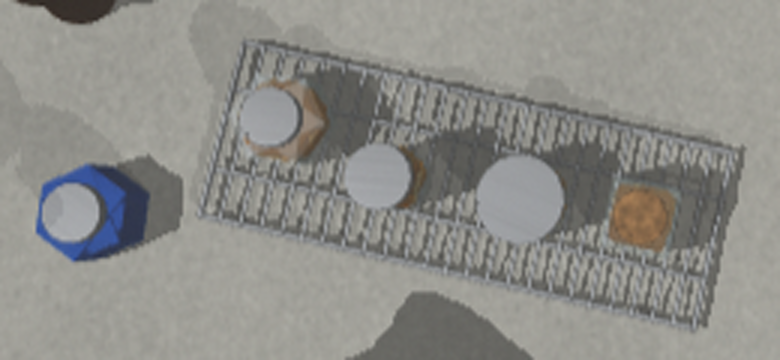

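The crop shows the clear hex jar (crop 270,115) on the wire rack, and the blue lookalike (70,212) off it. Tall, squat and cork-topped square follow to the right. All the lid diameters and heights match the given sizes. I'll turn the jaws along world x, which stays clear of the neighbours in both rows.

Emit:
step_arm(
  steps=[
    {"xyz": [0,0,0],"turn": [0,0,1],"gripper": 1},
    {"xyz": [0,0,0],"turn": [0,0,1],"gripper": 1},
    {"xyz": [0,0,0],"turn": [0,0,1],"gripper": 1},
    {"xyz": [0,0,0],"turn": [0,0,1],"gripper": 1},
    {"xyz": [0,0,0],"turn": [0,0,1],"gripper": 1},
    {"xyz": [0,0,0],"turn": [0,0,1],"gripper": 1},
    {"xyz": [0,0,0],"turn": [0,0,1],"gripper": 1},
    {"xyz": [0,0,0],"turn": [0,0,1],"gripper": 1},
    {"xyz": [0,0,0],"turn": [0,0,1],"gripper": 1},
    {"xyz": [0,0,0],"turn": [0,0,1],"gripper": 1},
    {"xyz": [0,0,0],"turn": [0,0,1],"gripper": 1},
    {"xyz": [0,0,0],"turn": [0,0,1],"gripper": 1},
    {"xyz": [0,0,0],"turn": [0,0,1],"gripper": 1},
    {"xyz": [0,0,0],"turn": [0,0,0.96],"gripper": 1},
    {"xyz": [0,0,0],"turn": [0,0,0],"gripper": 1},
    {"xyz": [0,0,0],"turn": [0,0,0],"gripper": 1},
  ],
  squeeze=40,
)

```text
time_s: 1.43
position: [0.241, 0.4942, 0.2501]
tool_rot: [[1.0, 0.002, -0.0], [0.002, -1.0, -0.001], [-0.0, 0.001, -1.0]]
ft_force: [-0.4, -0.1, -0.3]
grip_width: 0.0858
```

Emit:
step_arm(
  steps=[
    {"xyz": [0.84,0.416,0],"turn": [0,0,0],"gripper": 1},
    {"xyz": [0.84,0.416,0],"turn": [0,0,0],"gripper": 1},
    {"xyz": [0.84,0.416,0],"turn": [0,0,0],"gripper": 1},
    {"xyz": [0.84,0.416,0],"turn": [0,0,0],"gripper": 1},
    {"xyz": [0.84,0.416,0],"turn": [0,0,0],"gripper": 1},
    {"xyz": [0.84,0.416,0],"turn": [0,0,0],"gripper": 1},
    {"xyz": [0.84,0.416,0],"turn": [0,0,0],"gripper": 1},
    {"xyz": [0.84,0.416,0],"turn": [0,0,0],"gripper": 1},
    {"xyz": [0,0,0],"turn": [0,0,0],"gripper": 1},
    {"xyz": [0,0,0],"turn": [0,0,0],"gripper": 1},
  ],
)

```text
time_s: 2.27
position: [0.5112, 0.3601, 0.2494]
tool_rot: [[1.0, -0.001, -0.001], [-0.001, -1.0, -0.0], [-0.001, 0.0, -1.0]]
ft_force: [-1.4, -0.6, -0.5]
grip_width: 0.0855
```

Run:
```python
from rig import env,cams
from h import *
c=cams.camera_info("wrist");i,d=cams.get_image("wrist");cv2.imwrite("pics/w1.png",i[:,:,::-1])
E,K=np.array(c["extrinsics"]),[c["fx"],c["fy"],c["cx"],c["cy"]];print(env.observe()["position"],E.round(3).tolist())
W=cloud(d,E,K)
m=(abs(W[...,2]-.098)<.006).astype(np.uint8);n,l,st,ce=cv2.connectedComponentsWithStats(m)
for k in range(1,n):
    if st[k,4]>800:print(ce[k],st[k],ray(*ce[k],E,K,.098).round(4),np.nanmedian(W[l==k],0).round(4))
```

```text
[0.51000841 0.36099366 0.24981465] [[1.0, 0.0, -0.003, 0.511], [-0.001, -0.958, -0.285, 0.434], [-0.003, 0.285, -0.958, 0.373], [0.0, 0.0, 0.0, 1.0]]
[311.5467944  224.00700074] [ 282  195   60   59 2714] [0.5108 0.3645 0.098 ] [0.5111 0.3646 0.0982]
```

View pics/w1.png

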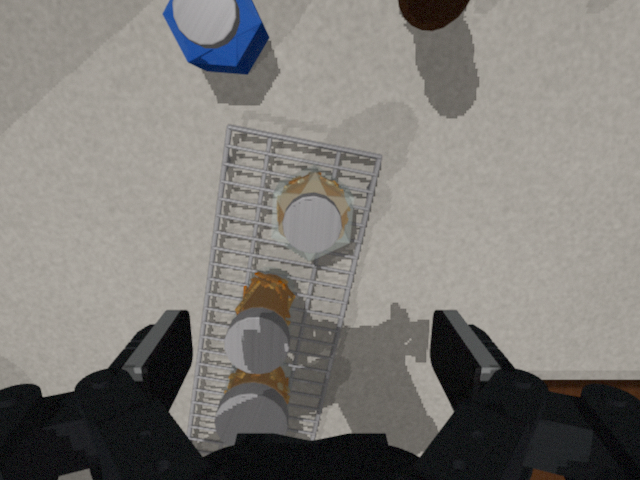

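The wrist view has the clear hex lid at (312,224), 2–3 mm in y from the top camera's estimate, which is inside calibration error. I'll go down and grip it.

Emit:
step_arm(
  steps=[
    {"xyz": [0.01,-0.05,0.64],"turn": [0,0,0],"gripper": 1},
    {"xyz": [0,0,0.64],"turn": [0,0,0],"gripper": 1},
    {"xyz": [0,0,0.64],"turn": [0,0,0],"gripper": 1},
    {"xyz": [0,0,0.64],"turn": [0,0,0],"gripper": 1},
    {"xyz": [0,0,0.64],"turn": [0,0,0],"gripper": 1},
    {"xyz": [0,0,0.64],"turn": [0,0,0],"gripper": 1},
    {"xyz": [0,0,0],"turn": [0,0,0],"gripper": 1},
    {"xyz": [0,0,0],"turn": [0,0,0],"gripper": 0},
    {"xyz": [0,0,0],"turn": [0,0,0],"gripper": -1},
    {"xyz": [0,0,0],"turn": [0,0,0],"gripper": -1},
    {"xyz": [0,0,0],"turn": [0,0,0],"gripper": -1},
    {"xyz": [0,0,0],"turn": [0,0,0],"gripper": -1},
    {"xyz": [0,0,0],"turn": [0,0,0],"gripper": -1},
    {"xyz": [0,0,0],"turn": [0,0,0],"gripper": -1},
    {"xyz": [0,0,0],"turn": [0,0,0],"gripper": -1},
    {"xyz": [0,0,0],"turn": [0,0,0],"gripper": -1},
  ],
)

```text
time_s: 3.65
position: [0.511, 0.3637, 0.0988]
tool_rot: [[1.0, 0.0, 0.003], [0.0, -1.0, 0.002], [0.003, -0.002, -1.0]]
ft_force: [-0.1, 0.2, 7.2]
grip_width: 0.0407
```

Emit:
step_arm(
  steps=[
    {"xyz": [0,0,-0.15],"turn": [0,0,0],"gripper": -1},
    {"xyz": [0,0,-0.25],"turn": [0,0,0],"gripper": -1},
    {"xyz": [0,0,-0.4],"turn": [0,0,0],"gripper": -1},
    {"xyz": [0,0,-0.6],"turn": [0,0,0],"gripper": -1},
    {"xyz": [0,0,-0.7],"turn": [0,0,0],"gripper": -1},
    {"xyz": [0,0,-0.7],"turn": [0,0,0],"gripper": -1},
    {"xyz": [0,0,-0.7],"turn": [0,0,0],"gripper": -1},
    {"xyz": [0,0,-0.5],"turn": [0,0,0],"gripper": -1},
    {"xyz": [0,0,0],"turn": [0,0,0],"gripper": -1},
    {"xyz": [0,0,0],"turn": [0,0,0],"gripper": -1},
    {"xyz": [0,0,0],"turn": [0,0,0],"gripper": -1},
  ],
)

```text
time_s: 4.57
position: [0.5097, 0.363, 0.2551]
tool_rot: [[1.0, 0.0, -0.003], [0.0, -1.0, -0.001], [-0.003, 0.001, -1.0]]
ft_force: [0.3, 0.4, -3.8]
grip_width: 0.0408
```

```bash
cat > look.py <<'E'
from rig import env,cams
from h import *
import sys
n,f=sys.argv[1:3];s=env.observe();c=cams.camera_info(n);i,d=cams.get_image(n)
a=[int(x) for x in sys.argv[3].split(",")] if len(sys.argv)>3 else [0,480,0,640]
j=i[a[0]:a[1],a[2]:a[3]];k=min(800/j.shape[1],600/j.shape[0])
cv2.imwrite(f"pics/{f}.png",cv2.resize(j,None,fx=k,fy=k,interpolation=2)[:,:,::-1])
np.savez(f"pics/{f}.npz",i=i,d=d,E=c["extrinsics"],K=[c["fx"],c["fy"],c["cx"],c["cy"]])
print({k:np.round(s[k],4).tolist() for k in("time_s","position","ft_force","grip_width")})
E
python3 look.py side s1 0,280,130,400
```

```text
{'time_s': 4.5667, 'position': [0.5097, 0.363, 0.2551], 'ft_force': [0.3006, 0.3593, -3.7777], 'grip_width': 0.0408}
```

View pics/s1.png

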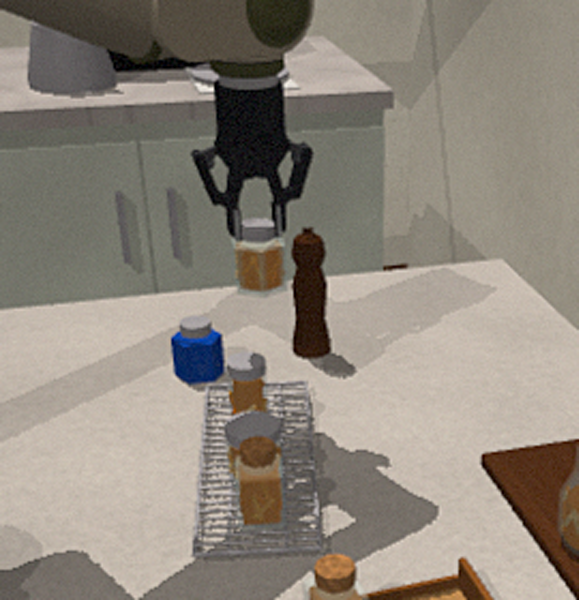

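The hex jar hangs straight in the fingers (crop 260,255). I'll carry it over the back of its lane with a gentle ramp.

Emit:
step_arm(
  steps=[
    {"xyz": [0.088,0.3,0],"turn": [0,0,0],"gripper": -1},
    {"xyz": [0.088,0.6,0],"turn": [0,0,0],"gripper": -1},
    {"xyz": [0.088,0.886,0],"turn": [0,0,0],"gripper": -1},
    {"xyz": [0.088,0.886,0],"turn": [0,0,0],"gripper": -1},
    {"xyz": [0.088,0.886,0],"turn": [0,0,0],"gripper": -1},
    {"xyz": [0.088,0.886,0],"turn": [0,0,0],"gripper": -1},
    {"xyz": [0.088,0.886,0],"turn": [0,0,0],"gripper": -1},
    {"xyz": [0.088,0.886,0],"turn": [0,0,0],"gripper": -1},
    {"xyz": [0.088,0.886,0],"turn": [0,0,0],"gripper": -1},
    {"xyz": [0.088,0.886,0],"turn": [0,0,0],"gripper": -1},
    {"xyz": [0.088,0.886,0],"turn": [0,0,0],"gripper": -1},
    {"xyz": [0.088,0.886,0],"turn": [0,0,0],"gripper": -1},
    {"xyz": [0.088,0.886,0],"turn": [0,0,0],"gripper": -1},
    {"xyz": [0.088,0.886,0],"turn": [0,0,0],"gripper": -1},
    {"xyz": [0.088,0.886,0],"turn": [0,0,0],"gripper": -1},
    {"xyz": [0.088,0.886,0],"turn": [0,0,0],"gripper": -1},
    {"xyz": [0.088,0.886,0],"turn": [0,0,0],"gripper": -1},
    {"xyz": [0.088,0.886,0],"turn": [0,0,0],"gripper": -1},
    {"xyz": [0.088,0.6,0],"turn": [0,0,0],"gripper": -1},
    {"xyz": [0.088,0.3,0],"turn": [0,0,0],"gripper": -1},
  ],
)

```text
time_s: 6.28
position: [0.5797, -0.2798, 0.2549]
tool_rot: [[1.0, -0.003, -0.002], [-0.003, -1.0, 0.001], [-0.002, -0.001, -1.0]]
ft_force: [-0.7, 0.9, -3.5]
grip_width: 0.0405
```

Emit:
step_arm(
  steps=[
    {"xyz": [0,0,0],"turn": [0,0,0],"gripper": -1},
    {"xyz": [0,0,0],"turn": [0,0,0],"gripper": -1},
    {"xyz": [0,0,0],"turn": [0,0,0],"gripper": -1},
  ],
)

```text
time_s: 6.53
position: [0.5804, -0.2752, 0.2561]
tool_rot: [[1.0, 0.001, -0.001], [0.001, -1.0, 0.001], [-0.001, -0.001, -1.0]]
ft_force: [1.2, 0.2, -2.0]
grip_width: 0.0406
```

```bash
python3 look.py side s2 80,450,200,480
```

```text
{'time_s': 6.5333, 'position': [0.5804, -0.2752, 0.2561], 'ft_force': [1.2214, 0.2369, -2.0465], 'grip_width': 0.0406}
```

View pics/s2.png

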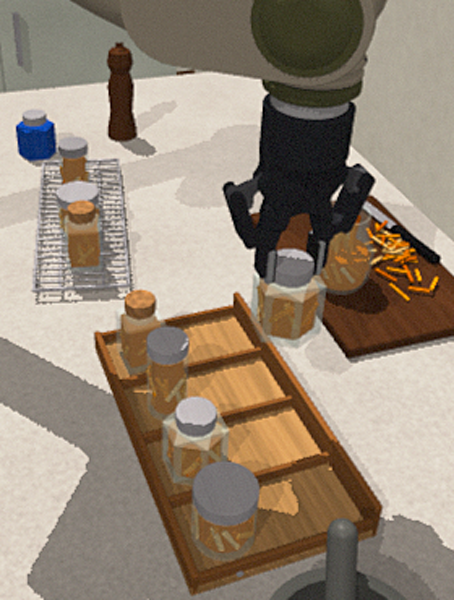

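Emit:
step_arm(
  steps=[
    {"xyz": [0,0,0.3],"turn": [0,0,0],"gripper": -1},
    {"xyz": [0,0,0.6],"turn": [0,0,0],"gripper": -1},
    {"xyz": [0,0,0.7],"turn": [0,0,0],"gripper": -1},
    {"xyz": [0,0,0.7],"turn": [0,0,0],"gripper": -1},
    {"xyz": [0,0,0.7],"turn": [0,0,0],"gripper": -1},
    {"xyz": [0,0,0.5],"turn": [0,0,0],"gripper": -1},
    {"xyz": [0,0,0.3],"turn": [0,0,0],"gripper": -1},
    {"xyz": [0,0,0.1],"turn": [0,0,0],"gripper": -1},
    {"xyz": [0,0,0.05],"turn": [0,0,0],"gripper": -1},
    {"xyz": [0,0,0.05],"turn": [0,0,0],"gripper": -1},
    {"xyz": [0,0,0.05],"turn": [0,0,0],"gripper": -1},
    {"xyz": [0,0,0.05],"turn": [0,0,0],"gripper": -1},
    {"xyz": [0,0,0],"turn": [0,0,0],"gripper": -1},
    {"xyz": [0,0,0],"turn": [0,0,0],"gripper": -1},
    {"xyz": [0,0,0],"turn": [0,0,0],"gripper": -1},
  ],
)

```text
time_s: 7.83
position: [0.5809, -0.2759, 0.0931]
tool_rot: [[1.0, 0.0, 0.0], [0.0, -1.0, -0.0], [0.0, 0.0, -1.0]]
ft_force: [-0.3, -0.7, -2.4]
grip_width: 0.0405
```

Emit:
step_arm(
  steps=[
    {"xyz": [0,0,0.03],"turn": [0,0,0],"gripper": -1},
    {"xyz": [0,0,0.03],"turn": [0,0,0],"gripper": -1},
    {"xyz": [0,0,0.03],"turn": [0,0,0],"gripper": -1},
    {"xyz": [0,0,0],"turn": [0,0,0],"gripper": -1},
    {"xyz": [0,0,0],"turn": [0,0,0],"gripper": -1},
    {"xyz": [0,0,0],"turn": [0,0,0],"gripper": -1},
  ],
)

```text
time_s: 8.33
position: [0.5812, -0.2761, 0.0907]
tool_rot: [[1.0, 0.0, 0.002], [0.0, -1.0, -0.002], [0.002, 0.002, -1.0]]
ft_force: [-1.6, 0.8, 8.1]
grip_width: 0.0403
```

Contact at 8 N upward. Next I'll release, go up, and travel to above the tall jar.

Emit:
step_arm(
  steps=[
    {"xyz": [0,0,0],"turn": [0,0,0],"gripper": -0.2},
    {"xyz": [0,0,0],"turn": [0,0,0],"gripper": 0.1},
    {"xyz": [0,0,0],"turn": [0,0,0],"gripper": 0.3},
    {"xyz": [0,0,0],"turn": [0,0,0],"gripper": 0.3},
    {"xyz": [0,0,0],"turn": [0,0,0],"gripper": 0.3},
    {"xyz": [0,0,0],"turn": [0,0,0],"gripper": 0.3},
    {"xyz": [0,0,-0.2],"turn": [0,0,0],"gripper": 0.3},
    {"xyz": [0,0,-0.4],"turn": [0,0,0],"gripper": 0.3},
    {"xyz": [0,0,-0.8],"turn": [0,0,0],"gripper": 0.3},
    {"xyz": [0,0,-0.9],"turn": [0,0,0],"gripper": 0.3},
    {"xyz": [0,0,-0.9],"turn": [0,0,0],"gripper": 1},
    {"xyz": [0,0,-0.8],"turn": [0,0,0],"gripper": 1},
  ],
)

```text
time_s: 9.33
position: [0.5807, -0.2757, 0.2523]
tool_rot: [[1.0, 0.0, 0.002], [0.0, -1.0, -0.001], [0.002, 0.001, -1.0]]
ft_force: [1.1, -0.2, 0.5]
grip_width: 0.0775
```

Emit:
step_arm(
  steps=[
    {"xyz": [-0.18,-0.93,0],"turn": [0,0,0],"gripper": 1},
    {"xyz": [-0.18,-0.93,0],"turn": [0,0,0],"gripper": 1},
    {"xyz": [-0.18,-0.93,0],"turn": [0,0,0],"gripper": 1},
    {"xyz": [-0.18,-0.93,0],"turn": [0,0,0],"gripper": 1},
    {"xyz": [-0.18,-0.93,0],"turn": [0,0,0],"gripper": 1},
    {"xyz": [-0.18,-0.93,0],"turn": [0,0,0],"gripper": 1},
    {"xyz": [-0.18,-0.93,0],"turn": [0,0,0],"gripper": 1},
    {"xyz": [-0.18,-0.93,0],"turn": [0,0,0],"gripper": 1},
    {"xyz": [-0.18,-0.93,0],"turn": [0,0,0],"gripper": 1},
    {"xyz": [-0.18,-0.93,0],"turn": [0,0,0],"gripper": 1},
    {"xyz": [-0.18,-0.93,0],"turn": [0,0,0],"gripper": 1},
    {"xyz": [-0.18,-0.93,0],"turn": [0,0,0],"gripper": 1},
    {"xyz": [-0.18,-0.93,0],"turn": [0,0,0],"gripper": 1},
    {"xyz": [-0.18,-0.93,0],"turn": [0,0,0],"gripper": 1},
    {"xyz": [-0.18,-0.93,0],"turn": [0,0,0],"gripper": 1},
    {"xyz": [0,0,0],"turn": [0,0,0],"gripper": 1},
    {"xyz": [0,0,0],"turn": [0,0,0],"gripper": 1},
    {"xyz": [0,0,0],"turn": [0,0,0],"gripper": 1},
  ],
)

```text
time_s: 10.83
position: [0.4728, 0.2819, 0.2495]
tool_rot: [[1.0, 0.0, 0.0], [0.0, -1.0, -0.0], [0.0, 0.0, -1.0]]
ft_force: [-0.4, -0.4, -0.5]
grip_width: 0.0855
```

```bash
python3 look.py side s3 80,450,200,480; python3 look.py wrist w3; python3 look.py top t3
python3 - <<'E'
from h import *
i,d,E,K=load("w3");W=cloud(d,E,K)
for z in(.09,.114,.122):
    m=(abs(W[...,2]-z)<.0045).astype(np.uint8);n,l,st,ce=cv2.connectedComponentsWithStats(m)
    for k in range(1,n):
        if st[k,4]>600:print("w",z,ce[k].round(),st[k],ray(*ce[k],E,K,z).round(4))
i,d,E,K=load("t3");W=cloud(d,E,K)
for n,u,v,z in[("nsquat",268,326,.09),("nsq",309,331,.114),("osq",407,320,.106),("otall",453,319,.114),("ohex",489,317,.090),("osquat",534,320,.082),("placedhex",486,276,.090)]:
  try:
    p,q,D,zm=lid(W,E,K,u,v,z);print(n,p.round(4),"dia",D.round(4),"z",zm.round(4))
  except Exception as e:print(n,e)
E
```

```text
{'time_s': 10.8333, 'position': [0.4728, 0.2819, 0.2495], 'ft_force': [-0.3898, -0.4415, -0.5189], 'grip_width': 0.0855}
{'time_s': 10.8833, 'position': [0.473, 0.2814, 0.2494], 'ft_force': [0.6303, 0.002, -0.7339], 'grip_width': 0.0854}
{'time_s': 10.9333, 'position': [0.4731, 0.2812, 0.2494], 'ft_force': [-0.435, -0.3685, -0.096], 'grip_width': 0.0856}
w 0.09 [295. 339.] [ 256  303   78   73 4414] [0.4595 0.1908 0.09  ]
w 0.09 [286. 415.] [ 255  399   62   42 1253] [0.4515 0.1201 0.09  ]
w 0.122 [310. 237.] [ 276  202   70   70 3789] [0.4719 0.2836 0.122 ]
nsquat [0.4592 0.1872 0.09  ] dia 0.0623 z 0.0903
nsq [0.4493 0.1033 0.114 ] dia 0.0365 z 0.1146
osq [ 0.4774 -0.1047  0.106 ] dia 0.0373 z 0.1064
otall [ 0.4848 -0.1924  0.114 ] dia 0.0473 z 0.1143
ohex [ 0.4896 -0.2787  0.09  ] dia 0.0444 z 0.0902
osquat [ 0.489  -0.3695  0.082 ] dia 0.067 z 0.0824
placedhex [ 0.5799 -0.2764  0.09  ] dia 0.044 z 0.0903
```

View pics/s3.png

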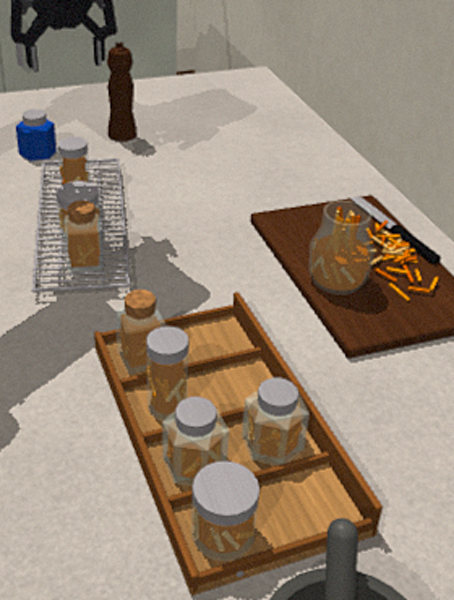

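The hex jar stands in its lane, at (276,415) in the crop, with its lid at 0.0903 m. The old jars haven't moved. Tall jar next.

Emit:
step_arm(
  steps=[
    {"xyz": [-0.02,-0.01,0.6],"turn": [0,0,0],"gripper": 1},
    {"xyz": [0,0,0.8],"turn": [0,0,0],"gripper": 1},
    {"xyz": [0,0,0.8],"turn": [0,0,0],"gripper": 1},
    {"xyz": [0,0,0.7],"turn": [0,0,0],"gripper": 1},
    {"xyz": [0,0,0.5],"turn": [0,0,0],"gripper": 1},
    {"xyz": [0,0,0.14],"turn": [0,0,0],"gripper": 1},
    {"xyz": [0,0,0],"turn": [0,0,0],"gripper": 1},
    {"xyz": [0,0,0],"turn": [0,0,0],"gripper": 0.2},
    {"xyz": [0,0,0],"turn": [0,0,0],"gripper": -1},
    {"xyz": [0,0,0],"turn": [0,0,0],"gripper": -1},
    {"xyz": [0,0,0],"turn": [0,0,0],"gripper": -1},
    {"xyz": [0,0,0],"turn": [0,0,0],"gripper": -1},
    {"xyz": [0,0,0],"turn": [0,0,0],"gripper": -1},
    {"xyz": [0,0,0],"turn": [0,0,0],"gripper": -1},
    {"xyz": [0,0,0],"turn": [0,0,0],"gripper": -1},
  ],
)

```text
time_s: 12.23
position: [0.4726, 0.2828, 0.109]
tool_rot: [[1.0, 0.0, 0.003], [0.0, -1.0, 0.001], [0.003, -0.001, -1.0]]
ft_force: [-0.3, -1.1, 6.3]
grip_width: 0.0451
```

Emit:
step_arm(
  steps=[
    {"xyz": [0,0,-0.15],"turn": [0,0,0],"gripper": -1},
    {"xyz": [0,0,-0.25],"turn": [0,0,0],"gripper": -1},
    {"xyz": [0,0,-0.4],"turn": [0,0,0],"gripper": -1},
    {"xyz": [0,0,-0.6],"turn": [0,0,0],"gripper": -1},
    {"xyz": [0,0,-0.7],"turn": [0,0,0],"gripper": -1},
    {"xyz": [0,0,-0.7],"turn": [0,0,0],"gripper": -1},
    {"xyz": [0,0,-0.6],"turn": [0,0,0],"gripper": -1},
    {"xyz": [0,0,-0.5],"turn": [0,0,0],"gripper": -1},
    {"xyz": [0,0,0],"turn": [0,0,0],"gripper": -1},
    {"xyz": [0,0,0],"turn": [0,0,0],"gripper": -1},
  ],
)

```text
time_s: 13.07
position: [0.4718, 0.2826, 0.2641]
tool_rot: [[1.0, 0.0, 0.001], [0.0, -1.0, 0.0], [0.001, -0.0, -1.0]]
ft_force: [-0.3, 0.2, -4.0]
grip_width: 0.0449
```

Emit:
step_arm(
  steps=[
    {"xyz": [0.165,0.3,0],"turn": [0,0,0],"gripper": -1},
    {"xyz": [0.165,0.6,0],"turn": [0,0,0],"gripper": -1},
    {"xyz": [0.165,0.833,0],"turn": [0,0,0],"gripper": -1},
    {"xyz": [0.165,0.833,0],"turn": [0,0,0],"gripper": -1},
    {"xyz": [0.165,0.833,0],"turn": [0,0,0],"gripper": -1},
    {"xyz": [0.165,0.833,0],"turn": [0,0,0],"gripper": -1},
    {"xyz": [0.165,0.833,0],"turn": [0,0,0],"gripper": -1},
    {"xyz": [0.165,0.833,0],"turn": [0,0,0],"gripper": -1},
    {"xyz": [0.165,0.833,0],"turn": [0,0,0],"gripper": -1},
    {"xyz": [0.165,0.833,0],"turn": [0,0,0],"gripper": -1},
    {"xyz": [0.165,0.833,0],"turn": [0,0,0],"gripper": -1},
    {"xyz": [0.165,0.833,0],"turn": [0,0,0],"gripper": -1},
    {"xyz": [0.165,0.833,0],"turn": [0,0,0],"gripper": -1},
    {"xyz": [0.165,0.833,0],"turn": [0,0,0],"gripper": -1},
    {"xyz": [0.165,0.6,0],"turn": [0,0,0],"gripper": -1},
    {"xyz": [0.165,0.3,0],"turn": [0,0,0],"gripper": -1},
    {"xyz": [0,0,0],"turn": [0,0,0],"gripper": -1},
    {"xyz": [0,0,0],"turn": [0,0,0],"gripper": -1},
    {"xyz": [0,0,0],"turn": [0,0,0],"gripper": -1},
  ],
)

```text
time_s: 14.65
position: [0.5772, -0.1883, 0.2624]
tool_rot: [[1.0, 0.001, -0.002], [0.001, -1.0, 0.001], [-0.002, -0.001, -1.0]]
ft_force: [-0.7, 0.1, -3.0]
grip_width: 0.0448
```

```bash
python3 look.py side s4 80,450,200,480
```

```text
{'time_s': 14.65, 'position': [0.5772, -0.1883, 0.2624], 'ft_force': [-0.656, 0.1423, -3.0271], 'grip_width': 0.0448}
```

View pics/s4.png

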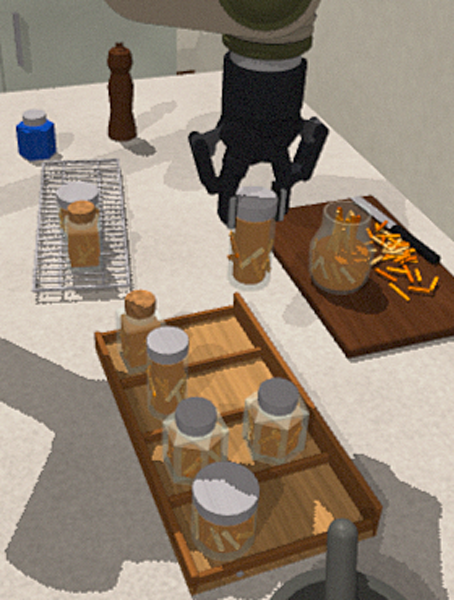

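The tall jar hangs straight (crop 255,240). Setting it down.

Emit:
step_arm(
  steps=[
    {"xyz": [0,0,0.3],"turn": [0,0,0],"gripper": -1},
    {"xyz": [0,0,0.6],"turn": [0,0,0],"gripper": -1},
    {"xyz": [0,0,0.7],"turn": [0,0,0],"gripper": -1},
    {"xyz": [0,0,0.7],"turn": [0,0,0],"gripper": -1},
    {"xyz": [0,0,0.7],"turn": [0,0,0],"gripper": -1},
    {"xyz": [0,0,0.5],"turn": [0,0,0],"gripper": -1},
    {"xyz": [0,0,0.3],"turn": [0,0,0],"gripper": -1},
    {"xyz": [0,0,0.1],"turn": [0,0,0],"gripper": -1},
    {"xyz": [0,0,0.05],"turn": [0,0,0],"gripper": -1},
    {"xyz": [0,0,0.03],"turn": [0,0,0],"gripper": -1},
    {"xyz": [0,0,0.03],"turn": [0,0,0],"gripper": -1},
    {"xyz": [0,0,0.03],"turn": [0,0,0],"gripper": -1},
    {"xyz": [0,0,0.03],"turn": [0,0,0],"gripper": -1},
    {"xyz": [0,0,0],"turn": [0,0,0],"gripper": -1},
    {"xyz": [0,0,0],"turn": [0,0,0],"gripper": -1},
    {"xyz": [0,0,0],"turn": [0,0,0],"gripper": -1},
  ],
)

```text
time_s: 16.03
position: [0.5778, -0.1893, 0.101]
tool_rot: [[1.0, 0.0, 0.001], [0.0, -1.0, -0.0], [0.001, 0.0, -1.0]]
ft_force: [-0.5, 0.4, -2.3]
grip_width: 0.0447
```

Emit:
step_arm(
  steps=[
    {"xyz": [0,0,0.03],"turn": [0,0,0],"gripper": -1},
    {"xyz": [0,0,0.03],"turn": [0,0,0],"gripper": -1},
    {"xyz": [0,0,0],"turn": [0,0,0],"gripper": -1},
    {"xyz": [0,0,0],"turn": [0,0,0],"gripper": -1},
    {"xyz": [0,0,0],"turn": [0,0,0],"gripper": -1},
  ],
)

```text
time_s: 16.45
position: [0.5779, -0.1894, 0.1009]
tool_rot: [[1.0, 0.0, 0.002], [0.0, -1.0, -0.002], [0.002, 0.002, -1.0]]
ft_force: [-4.8, 0.9, 16.1]
grip_width: 0.0453
```

Emit:
step_arm(
  steps=[
    {"xyz": [0,0,-0.02],"turn": [0,0,0],"gripper": -0.2},
    {"xyz": [0,0,0],"turn": [0,0,0],"gripper": 0.2},
    {"xyz": [0,0,0],"turn": [0,0,0],"gripper": 0.4},
    {"xyz": [0,0,0],"turn": [0,0,0],"gripper": 0.4},
    {"xyz": [0,0,0],"turn": [0,0,0],"gripper": 0.4},
    {"xyz": [0,0,0],"turn": [0,0,0],"gripper": 0.4},
    {"xyz": [0,0,-0.2],"turn": [0,0,0],"gripper": 0.4},
    {"xyz": [0,0,-0.4],"turn": [0,0,0],"gripper": 0.4},
    {"xyz": [0,0,-0.8],"turn": [0,0,0],"gripper": 0.4},
    {"xyz": [0,0,-0.9],"turn": [0,0,0],"gripper": 0.4},
    {"xyz": [0,0,-0.9],"turn": [0,0,0],"gripper": 1},
    {"xyz": [0,0,-0.6],"turn": [0,0,0],"gripper": 1},
  ],
)

```text
time_s: 17.45
position: [0.5779, -0.1893, 0.2555]
tool_rot: [[1.0, 0.0, 0.004], [0.0, -1.0, -0.002], [0.004, 0.002, -1.0]]
ft_force: [-0.1, -0.6, 0.6]
grip_width: 0.0813
```

Emit:
step_arm(
  steps=[
    {"xyz": [-0.27,-0.859,0],"turn": [0,0,0],"gripper": 1},
    {"xyz": [-0.27,-0.859,0],"turn": [0,0,0],"gripper": 1},
    {"xyz": [-0.27,-0.859,0],"turn": [0,0,0],"gripper": 1},
    {"xyz": [-0.27,-0.859,0],"turn": [0,0,0],"gripper": 1},
    {"xyz": [-0.27,-0.859,0],"turn": [0,0,0],"gripper": 1},
    {"xyz": [-0.27,-0.859,0],"turn": [0,0,0],"gripper": 1},
    {"xyz": [-0.27,-0.859,0],"turn": [0,0,0],"gripper": 1},
    {"xyz": [-0.27,-0.859,0],"turn": [0,0,0],"gripper": 1},
    {"xyz": [-0.27,-0.859,0],"turn": [0,0,0],"gripper": 1},
    {"xyz": [-0.27,-0.859,0],"turn": [0,0,0],"gripper": 1},
    {"xyz": [-0.27,-0.859,0],"turn": [0,0,0],"gripper": 1},
    {"xyz": [0,0,0],"turn": [0,0,0],"gripper": 1},
    {"xyz": [0,0,0],"turn": [0,0,0],"gripper": 1},
    {"xyz": [0,0,0],"turn": [0,0,0],"gripper": 1},
  ],
)

```text
time_s: 18.62
position: [0.4589, 0.1885, 0.2515]
tool_rot: [[1.0, 0.001, 0.001], [0.001, -1.0, -0.0], [0.001, 0.0, -1.0]]
ft_force: [1.1, 0.3, 0.2]
grip_width: 0.0854
```

```bash
python3 look.py wrist w5; python3 look.py top t5
cat > chk.py <<'E'
from h import *
import sys
i,d,E,K=load(sys.argv[1]);W=cloud(d,E,K)
L=dict(nsquat=(268,326,.09),nsq=(309,331,.114),osq=(407,320,.106),otall=(453,319,.114),ohex=(489,317,.090),osquat=(534,320,.082),Phex=(486,276,.090),Ptall=(451,274,.114),Psquat=(530,275,.082),Psq=(406,276,.106))
for n in sys.argv[2:]:
  try:
    p,q,D,zm=lid(W,E,K,*L[n]);print(n,p.round(4),"dia",D.round(4),"z",zm.round(4))
  except Exception as e:print(n,e)
E
python3 chk.py t5 nsquat nsq osq otall ohex osquat Phex Ptall
python3 - <<'E'
from h import *
i,d,E,K=load("w5");W=cloud(d,E,K)
m=(abs(W[...,2]-.09)<.0045).astype(np.uint8);n,l,st,ce=cv2.connectedComponentsWithStats(m)
for k in range(1,n):
    if st[k,4]>600:print("w",ce[k].round(),st[k],ray(*ce[k],E,K,.09).round(4))
E
```

```text
{'time_s': 18.6167, 'position': [0.4589, 0.1885, 0.2515], 'ft_force': [1.1476, 0.2589, 0.1731], 'grip_width': 0.0854}
{'time_s': 18.6667, 'position': [0.4591, 0.188, 0.2514], 'ft_force': [0.0306, -1.3605, 0.1373], 'grip_width': 0.0852}
nsquat attempt to get argmax of an empty sequence
nsq [0.4495 0.1033 0.114 ] dia 0.0365 z 0.1144
osq [ 0.4775 -0.105   0.106 ] dia 0.037 z 0.1066
otall [ 0.4849 -0.1922  0.114 ] dia 0.0476 z 0.1143
ohex [ 0.4894 -0.2786  0.09  ] dia 0.0444 z 0.0906
osquat [ 0.4888 -0.3695  0.082 ] dia 0.0669 z 0.0824
Phex [ 0.5799 -0.2766  0.09  ] dia 0.044 z 0.0902
Ptall [ 0.5764 -0.1903  0.114 ] dia 0.0471 z 0.1146
w [312. 225.] [ 270  183   85   84 5483] [0.4594 0.19   0.09  ]
w [300. 317.] [ 266  295   70   64 1586] [0.4496 0.1163 0.09  ]
```

All good. Now I'll grip the squat jar (62 mm, fully open jaws).

Emit:
step_arm(
  steps=[
    {"xyz": [0,0,0.6],"turn": [0,0,0],"gripper": 1},
    {"xyz": [0,0,0.8],"turn": [0,0,0],"gripper": 1},
    {"xyz": [0,0,0.8],"turn": [0,0,0],"gripper": 1},
    {"xyz": [0,0,0.8],"turn": [0,0,0],"gripper": 1},
    {"xyz": [0,0,0.6],"turn": [0,0,0],"gripper": 1},
    {"xyz": [0,0,0.4],"turn": [0,0,0],"gripper": 1},
    {"xyz": [0,0,0.29],"turn": [0,0,0],"gripper": 1},
    {"xyz": [0,0,0],"turn": [0,0,0],"gripper": 1},
    {"xyz": [0,0,0],"turn": [0,0,0],"gripper": 0.6},
    {"xyz": [0,0,0],"turn": [0,0,0],"gripper": -1},
    {"xyz": [0,0,0],"turn": [0,0,0],"gripper": -1},
    {"xyz": [0,0,0],"turn": [0,0,0],"gripper": -1},
    {"xyz": [0,0,0],"turn": [0,0,0],"gripper": -1},
    {"xyz": [0,0,0],"turn": [0,0,0],"gripper": -1},
    {"xyz": [0,0,0],"turn": [0,0,0],"gripper": -1},
  ],
)

```text
time_s: 19.97
position: [0.4596, 0.1885, 0.0808]
tool_rot: [[1.0, 0.0, 0.003], [0.0, -1.0, -0.0], [0.003, 0.0, -1.0]]
ft_force: [0.5, -3.3, 6.2]
grip_width: 0.0607
```

Emit:
step_arm(
  steps=[
    {"xyz": [0,0,-0.15],"turn": [0,0,0],"gripper": -1},
    {"xyz": [0,0,-0.25],"turn": [0,0,0],"gripper": -1},
    {"xyz": [0,0,-0.4],"turn": [0,0,0],"gripper": -1},
    {"xyz": [0,0,-0.6],"turn": [0,0,0],"gripper": -1},
    {"xyz": [0,0,-0.7],"turn": [0,0,0],"gripper": -1},
    {"xyz": [0,0,-0.7],"turn": [0,0,0],"gripper": -1},
    {"xyz": [0,0,-0.7],"turn": [0,0,0],"gripper": -1},
    {"xyz": [0,0,-0.5],"turn": [0,0,0],"gripper": -1},
    {"xyz": [0,0,-0.3],"turn": [0,0,0],"gripper": -1},
    {"xyz": [0,0,0],"turn": [0,0,0],"gripper": -1},
    {"xyz": [0,0,0],"turn": [0,0,0],"gripper": -1},
  ],
)

```text
time_s: 20.88
position: [0.4584, 0.1888, 0.2515]
tool_rot: [[1.0, 0.0, 0.0], [0.0, -1.0, 0.0], [0.0, -0.0, -1.0]]
ft_force: [-0.1, -0.6, -1.8]
grip_width: 0.0608
```

Emit:
step_arm(
  steps=[
    {"xyz": [0.163,0.3,0],"turn": [0,0,0],"gripper": -1},
    {"xyz": [0.163,0.6,0],"turn": [0,0,0],"gripper": -1},
    {"xyz": [0.163,0.803,0],"turn": [0,0,0],"gripper": -1},
    {"xyz": [0.163,0.803,0],"turn": [0,0,0],"gripper": -1},
    {"xyz": [0.163,0.803,0],"turn": [0,0,0],"gripper": -1},
    {"xyz": [0.163,0.803,0],"turn": [0,0,0],"gripper": -1},
    {"xyz": [0.163,0.803,0],"turn": [0,0,0],"gripper": -1},
    {"xyz": [0.163,0.803,0],"turn": [0,0,0],"gripper": -1},
    {"xyz": [0.163,0.803,0],"turn": [0,0,0],"gripper": -1},
    {"xyz": [0.163,0.803,0],"turn": [0,0,0],"gripper": -1},
    {"xyz": [0.163,0.803,0],"turn": [0,0,0],"gripper": -1},
    {"xyz": [0.163,0.803,0],"turn": [0,0,0],"gripper": -1},
    {"xyz": [0.163,0.803,0],"turn": [0,0,0],"gripper": -1},
    {"xyz": [0.163,0.803,0],"turn": [0,0,0],"gripper": -1},
    {"xyz": [0.163,0.803,0],"turn": [0,0,0],"gripper": -1},
    {"xyz": [0.163,0.803,0],"turn": [0,0,0],"gripper": -1},
    {"xyz": [0.163,0.803,0],"turn": [0,0,0],"gripper": -1},
    {"xyz": [0.163,0.6,0],"turn": [0,0,0],"gripper": -1},
    {"xyz": [0.163,0.3,0],"turn": [0,0,0],"gripper": -1},
  ],
)

```text
time_s: 22.47
position: [0.582, -0.368, 0.2486]
tool_rot: [[1.0, -0.002, -0.003], [-0.002, -1.0, 0.002], [-0.003, -0.002, -1.0]]
ft_force: [0.1, 0.4, -1.8]
grip_width: 0.0609
```

Emit:
step_arm(
  steps=[
    {"xyz": [0,0,0],"turn": [0,0,0],"gripper": -1},
    {"xyz": [0,0,0],"turn": [0,0,0],"gripper": -1},
    {"xyz": [0,0,0],"turn": [0,0,0],"gripper": -1},
  ],
)

```text
time_s: 22.72
position: [0.5825, -0.3641, 0.2504]
tool_rot: [[1.0, 0.001, -0.002], [0.001, -1.0, 0.002], [-0.002, -0.002, -1.0]]
ft_force: [0.2, -0.1, -2.4]
grip_width: 0.0607
```

```bash
python3 look.py side s6 80,450,200,480
```

```text
{'time_s': 22.7167, 'position': [0.5825, -0.3641, 0.2504], 'ft_force': [0.1758, -0.1426, -2.3828], 'grip_width': 0.0607}
```

View pics/s6.png

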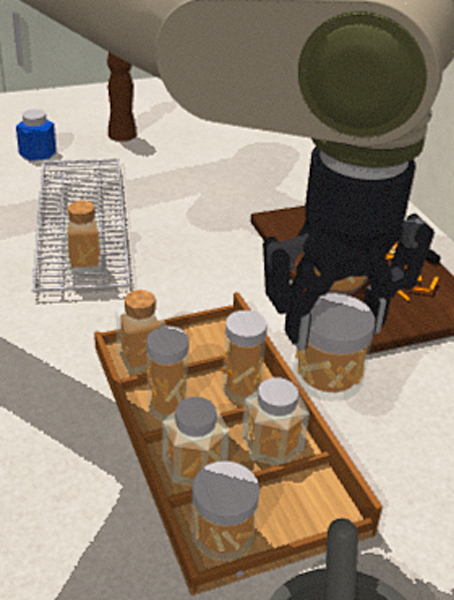

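The squat jar hangs straight (crop 340,345), and the tall jar stands in its lane. Setting the squat jar down.

Emit:
step_arm(
  steps=[
    {"xyz": [0,0,0.3],"turn": [0,0,0],"gripper": -1},
    {"xyz": [0,0,0.6],"turn": [0,0,0],"gripper": -1},
    {"xyz": [0,0,0.7],"turn": [0,0,0],"gripper": -1},
    {"xyz": [0,0,0.7],"turn": [0,0,0],"gripper": -1},
    {"xyz": [0,0,0.7],"turn": [0,0,0],"gripper": -1},
    {"xyz": [0,0,0.5],"turn": [0,0,0],"gripper": -1},
    {"xyz": [0,0,0.4],"turn": [0,0,0],"gripper": -1},
    {"xyz": [0,0,0.2],"turn": [0,0,0],"gripper": -1},
    {"xyz": [0,0,0.15],"turn": [0,0,0],"gripper": -1},
    {"xyz": [0,0,0.05],"turn": [0,0,0],"gripper": -1},
    {"xyz": [0,0,0.03],"turn": [0,0,0],"gripper": -1},
    {"xyz": [0,0,0.03],"turn": [0,0,0],"gripper": -1},
    {"xyz": [0,0,0.03],"turn": [0,0,0],"gripper": -1},
    {"xyz": [0,0,0.03],"turn": [0,0,0],"gripper": -1},
    {"xyz": [0,0,0.03],"turn": [0,0,0],"gripper": -1},
    {"xyz": [0,0,0],"turn": [0,0,0],"gripper": -1},
    {"xyz": [0,0,0],"turn": [0,0,0],"gripper": -1},
    {"xyz": [0,0,0],"turn": [0,0,0],"gripper": -1},
  ],
)

```text
time_s: 24.27
position: [0.5828, -0.3651, 0.0736]
tool_rot: [[1.0, 0.0, 0.0], [0.0, -1.0, -0.0], [0.0, 0.0, -1.0]]
ft_force: [-0.3, -0.2, -3.0]
grip_width: 0.0605
```

Emit:
step_arm(
  steps=[
    {"xyz": [0,0,0.03],"turn": [0,0,0],"gripper": -1},
    {"xyz": [0,0,0.03],"turn": [0,0,0],"gripper": -1},
    {"xyz": [0,0,0],"turn": [0,0,0],"gripper": -1},
    {"xyz": [0,0,0],"turn": [0,0,0],"gripper": -1},
    {"xyz": [0,0,0],"turn": [0,0,0],"gripper": -1},
  ],
)

```text
time_s: 24.68
position: [0.5829, -0.3652, 0.0728]
tool_rot: [[1.0, 0.0, 0.001], [0.0, -1.0, -0.001], [0.001, 0.001, -1.0]]
ft_force: [-3.3, 2.4, 7.6]
grip_width: 0.0611
```

Emit:
step_arm(
  steps=[
    {"xyz": [0,0,0],"turn": [0,0,0],"gripper": 0.5},
    {"xyz": [0,0,0],"turn": [0,0,0],"gripper": 0.74},
    {"xyz": [0,0,0],"turn": [0,0,0],"gripper": 0.74},
    {"xyz": [0,0,0],"turn": [0,0,0],"gripper": 0.74},
    {"xyz": [0,0,0],"turn": [0,0,0],"gripper": 0.74},
    {"xyz": [0,0,-0.2],"turn": [0,0,0],"gripper": 0.74},
    {"xyz": [0,0,-0.4],"turn": [0,0,0],"gripper": 0.74},
    {"xyz": [0,0,-0.8],"turn": [0,0,0],"gripper": 0.74},
    {"xyz": [0,0,-0.9],"turn": [0,0,0],"gripper": 0.74},
    {"xyz": [0,0,-0.9],"turn": [0,0,0],"gripper": 0.74},
    {"xyz": [0,0,-0.8],"turn": [0,0,0],"gripper": 0.74},
    {"xyz": [0,0,-0.5],"turn": [0,0,0],"gripper": 0.74},
  ],
)

```text
time_s: 25.68
position: [0.583, -0.3652, 0.2562]
tool_rot: [[1.0, 0.0, 0.004], [0.0, -1.0, -0.004], [0.004, 0.004, -1.0]]
ft_force: [-0.1, 0.6, 0.8]
grip_width: 0.0743
```

Emit:
step_arm(
  steps=[
    {"xyz": [-0.238,-0.839,0],"turn": [0,0,0],"gripper": 0.7},
    {"xyz": [-0.238,-0.839,0],"turn": [0,0,0],"gripper": 0.7},
    {"xyz": [-0.238,-0.839,0],"turn": [0,0,0],"gripper": 0.7},
    {"xyz": [-0.238,-0.839,0],"turn": [0,0,0],"gripper": 0.7},
    {"xyz": [-0.238,-0.839,0],"turn": [0,0,0],"gripper": 0.7},
    {"xyz": [-0.238,-0.839,0],"turn": [0,0,0],"gripper": 0.7},
    {"xyz": [-0.238,-0.839,0],"turn": [0,0,0],"gripper": 0.7},
    {"xyz": [-0.238,-0.839,0],"turn": [0,0,0],"gripper": 0.7},
    {"xyz": [-0.238,-0.839,0],"turn": [0,0,0],"gripper": 0.7},
    {"xyz": [-0.238,-0.839,0],"turn": [0,0,0],"gripper": 0.7},
    {"xyz": [-0.238,-0.839,0],"turn": [0,0,0],"gripper": 0.7},
    {"xyz": [-0.238,-0.839,0],"turn": [0,0,0],"gripper": 0.7},
    {"xyz": [-0.238,-0.839,0],"turn": [0,0,0],"gripper": 0.7},
    {"xyz": [-0.238,-0.839,0],"turn": [0,0,0],"gripper": 0.7},
    {"xyz": [0,0,0],"turn": [0,0,0],"gripper": 0.7},
    {"xyz": [0,0,0],"turn": [0,0,0],"gripper": 0.7},
    {"xyz": [0,0,0],"turn": [0,0,0],"gripper": 0.7},
  ],
)

```text
time_s: 27.1
position: [0.4496, 0.1044, 0.2516]
tool_rot: [[1.0, 0.0, 0.001], [0.0, -1.0, -0.0], [0.001, 0.0, -1.0]]
ft_force: [0.5, 0.0, -0.6]
grip_width: 0.0727
```

```bash
python3 look.py wrist w7; python3 look.py top t7
python3 chk.py t7 osq otall ohex osquat Phex Ptall Psquat
python3 - <<'E'
from h import *
i,d,E,K=load("w7");W=cloud(d,E,K)
m=(abs(W[...,2]-.114)<.0045).astype(np.uint8);n,l,st,ce=cv2.connectedComponentsWithStats(m)
for k in range(1,n):
    if st[k,4]>600:print("w",ce[k].round(),st[k],ray(*ce[k],E,K,.114).round(4))
E
```

```text
{'time_s': 27.1, 'position': [0.4496, 0.1044, 0.2516], 'ft_force': [0.5099, 0.004, -0.558], 'grip_width': 0.0727}
{'time_s': 27.15, 'position': [0.4498, 0.104, 0.2514], 'ft_force': [-0.0393, -1.3522, -0.4816], 'grip_width': 0.0724}
osq [ 0.4774 -0.1048  0.106 ] dia 0.0373 z 0.1063
otall [ 0.4848 -0.1923  0.114 ] dia 0.0475 z 0.1146
ohex [ 0.4894 -0.2786  0.09  ] dia 0.0445 z 0.0903
osquat [ 0.4889 -0.3697  0.082 ] dia 0.0668 z 0.0829
Phex [ 0.5801 -0.2766  0.09  ] dia 0.0437 z 0.0902
Ptall [ 0.5764 -0.1903  0.114 ] dia 0.047 z 0.1141
Psquat [ 0.5811 -0.3649  0.082 ] dia 0.0663 z 0.0824
w [312. 234.] [ 285  207   55   54 2262] [0.4498 0.1055 0.114 ]
```

Emit:
step_arm(
  steps=[
    {"xyz": [0,0,0.6],"turn": [0,0,0],"gripper": 0.7},
    {"xyz": [0,0,0.8],"turn": [0,0,0],"gripper": 0.7},
    {"xyz": [0,0,0.8],"turn": [0,0,0],"gripper": 0.7},
    {"xyz": [0,0,0.7],"turn": [0,0,0],"gripper": 0.7},
    {"xyz": [0,0,0.44],"turn": [0,0,0],"gripper": 0.7},
    {"xyz": [0,0,0.2],"turn": [0,0,0],"gripper": 0.7},
    {"xyz": [0,0,0],"turn": [0,0,0],"gripper": 0.7},
    {"xyz": [0,0,0],"turn": [0,0,0],"gripper": 0.1},
    {"xyz": [0,0,0],"turn": [0,0,0],"gripper": -1},
    {"xyz": [0,0,0],"turn": [0,0,0],"gripper": -1},
    {"xyz": [0,0,0],"turn": [0,0,0],"gripper": -1},
    {"xyz": [0,0,0],"turn": [0,0,0],"gripper": -1},
    {"xyz": [0,0,0],"turn": [0,0,0],"gripper": -1},
    {"xyz": [0,0,0],"turn": [0,0,0],"gripper": -1},
    {"xyz": [0,0,0],"turn": [0,0,0],"gripper": -1},
  ],
)

```text
time_s: 28.45
position: [0.4502, 0.1047, 0.1108]
tool_rot: [[1.0, 0.0, 0.003], [0.0, -1.0, -0.0], [0.003, 0.0, -1.0]]
ft_force: [0.8, -0.7, 7.5]
grip_width: 0.0356
```

Emit:
step_arm(
  steps=[
    {"xyz": [0,0,-0.15],"turn": [0,0,0],"gripper": -1},
    {"xyz": [0,0,-0.25],"turn": [0,0,0],"gripper": -1},
    {"xyz": [0,0,-0.4],"turn": [0,0,0],"gripper": -1},
    {"xyz": [0,0,-0.6],"turn": [0,0,0],"gripper": -1},
    {"xyz": [0,0,-0.7],"turn": [0,0,0],"gripper": -1},
    {"xyz": [0,0,-0.7],"turn": [0,0,0],"gripper": -1},
    {"xyz": [0,0,-0.6],"turn": [0,0,0],"gripper": -1},
    {"xyz": [0,0,-0.5],"turn": [0,0,0],"gripper": -1},
    {"xyz": [0,0,0],"turn": [0,0,0],"gripper": -1},
    {"xyz": [0,0,0],"turn": [0,0,0],"gripper": -1},
  ],
)

```text
time_s: 29.28
position: [0.4491, 0.1048, 0.2658]
tool_rot: [[1.0, 0.0, 0.001], [0.0, -1.0, 0.0], [0.001, -0.0, -1.0]]
ft_force: [-0.2, -0.8, -3.6]
grip_width: 0.0355
```

Emit:
step_arm(
  steps=[
    {"xyz": [0.347,0.3,0],"turn": [0,0,0],"gripper": -1},
    {"xyz": [0.347,0.5,0],"turn": [0,0,0],"gripper": -1},
    {"xyz": [0.347,0.714,0],"turn": [0,0,0],"gripper": -1},
    {"xyz": [0.347,0.714,0],"turn": [0,0,0],"gripper": -1},
    {"xyz": [0.347,0.714,0],"turn": [0,0,0],"gripper": -1},
    {"xyz": [0.347,0.714,0],"turn": [0,0,0],"gripper": -1},
    {"xyz": [0.347,0.714,0],"turn": [0,0,0],"gripper": -1},
    {"xyz": [0.347,0.5,0],"turn": [0,0,0],"gripper": -1},
    {"xyz": [0.347,0.3,0],"turn": [0,0,0],"gripper": -1},
    {"xyz": [0,0,0],"turn": [0,0,0],"gripper": -1},
    {"xyz": [0,0,0],"turn": [0,0,0],"gripper": -1},
    {"xyz": [0,0,0],"turn": [0,0,0],"gripper": -1},
  ],
)

```text
time_s: 30.28
position: [0.5736, -0.1014, 0.2641]
tool_rot: [[1.0, 0.0, -0.003], [0.0, -1.0, 0.001], [-0.003, -0.001, -1.0]]
ft_force: [-0.7, -0.4, -3.2]
grip_width: 0.0357
```

```bash
python3 look.py side s8 80,450,200,480
```

```text
{'time_s': 30.2833, 'position': [0.5736, -0.1014, 0.2641], 'ft_force': [-0.7329, -0.4347, -3.1562], 'grip_width': 0.0357}
```

View pics/s8.png

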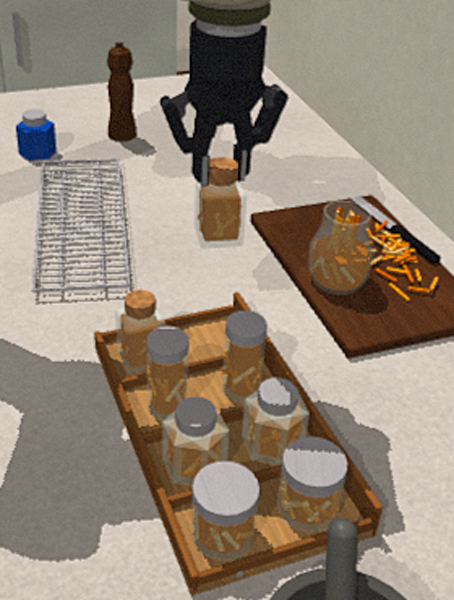

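The square jar hangs straight (crop 220,200), and the other three stand in their lanes.

Emit:
step_arm(
  steps=[
    {"xyz": [0,0,0.3],"turn": [0,0,0],"gripper": -1},
    {"xyz": [0,0,0.6],"turn": [0,0,0],"gripper": -1},
    {"xyz": [0,0,0.7],"turn": [0,0,0],"gripper": -1},
    {"xyz": [0,0,0.7],"turn": [0,0,0],"gripper": -1},
    {"xyz": [0,0,0.7],"turn": [0,0,0],"gripper": -1},
    {"xyz": [0,0,0.5],"turn": [0,0,0],"gripper": -1},
    {"xyz": [0,0,0.3],"turn": [0,0,0],"gripper": -1},
    {"xyz": [0,0,0.1],"turn": [0,0,0],"gripper": -1},
    {"xyz": [0,0,0.05],"turn": [0,0,0],"gripper": -1},
    {"xyz": [0,0,0.03],"turn": [0,0,0],"gripper": -1},
    {"xyz": [0,0,0.03],"turn": [0,0,0],"gripper": -1},
    {"xyz": [0,0,0.03],"turn": [0,0,0],"gripper": -1},
    {"xyz": [0,0,0.03],"turn": [0,0,0],"gripper": -1},
    {"xyz": [0,0,0.03],"turn": [0,0,0],"gripper": -1},
    {"xyz": [0,0,0],"turn": [0,0,0],"gripper": -1},
    {"xyz": [0,0,0],"turn": [0,0,0],"gripper": -1},
    {"xyz": [0,0,0],"turn": [0,0,0],"gripper": -1},
  ],
)

```text
time_s: 31.75
position: [0.5748, -0.1021, 0.1028]
tool_rot: [[1.0, 0.0, 0.002], [0.0, -1.0, -0.001], [0.002, 0.001, -1.0]]
ft_force: [-0.5, 0.3, 5.8]
grip_width: 0.0356
```

Contact. Releasing and backing away to clear the view.

Emit:
step_arm(
  steps=[
    {"xyz": [0,0,0],"turn": [0,0,0],"gripper": -0.2},
    {"xyz": [0,0,0],"turn": [0,0,0],"gripper": 0.3},
    {"xyz": [0,0,0],"turn": [0,0,0],"gripper": 0.3},
    {"xyz": [0,0,0],"turn": [0,0,0],"gripper": 0.3},
    {"xyz": [0,0,0],"turn": [0,0,0],"gripper": 0.3},
    {"xyz": [0,0,-0.2],"turn": [0,0,0],"gripper": 0.3},
    {"xyz": [0,0,-0.4],"turn": [0,0,0],"gripper": 0.3},
    {"xyz": [0,0,-0.8],"turn": [0,0,0],"gripper": 0.3},
    {"xyz": [0,0,-0.9],"turn": [0,0,0],"gripper": 0.3},
    {"xyz": [0,0,-0.9],"turn": [0,0,0],"gripper": 0.3},
    {"xyz": [0,0,-0.8],"turn": [0,0,0],"gripper": 0.3},
    {"xyz": [-0.3,-0.85,0],"turn": [0,0,0],"gripper": 0.3},
    {"xyz": [-0.3,-0.85,0],"turn": [0,0,0],"gripper": 0.3},
    {"xyz": [-0.3,-0.85,0],"turn": [0,0,0],"gripper": 0.3},
    {"xyz": [-0.3,-0.85,0],"turn": [0,0,0],"gripper": 0.3},
    {"xyz": [-0.3,-0.85,0],"turn": [0,0,0],"gripper": 0.3},
    {"xyz": [-0.3,-0.85,0],"turn": [0,0,0],"gripper": 0.3},
    {"xyz": [-0.3,-0.85,0],"turn": [0,0,0],"gripper": 0.3},
    {"xyz": [0,0,0],"turn": [0,0,0],"gripper": 0.3},
    {"xyz": [0,0,0],"turn": [0,0,0],"gripper": 0.3},
  ],
)

```text
time_s: 33.42
position: [0.4897, 0.1373, 0.2623]
tool_rot: [[1.0, 0.003, 0.001], [0.003, -1.0, -0.0], [0.001, 0.0, -1.0]]
ft_force: [0.8, 0.1, 0.8]
grip_width: 0.0555
```

```bash
python3 look.py side s9 80,450,200,480; python3 look.py top t9; python3 chk.py t9 osq otall ohex osquat Phex Ptall Psquat Psq
```

```text
{'time_s': 33.4167, 'position': [0.4897, 0.1373, 0.2623], 'ft_force': [0.7605, 0.0833, 0.8049], 'grip_width': 0.0555}
{'time_s': 33.4667, 'position': [0.4902, 0.1363, 0.2621], 'ft_force': [0.4181, -0.4578, -0.5936], 'grip_width': 0.0552}
osq [ 0.4774 -0.1048  0.106 ] dia 0.0373 z 0.1064
otall [ 0.4848 -0.1925  0.114 ] dia 0.0472 z 0.1144
ohex [ 0.4896 -0.2785  0.09  ] dia 0.0447 z 0.0903
osquat [ 0.4891 -0.3694  0.082 ] dia 0.0667 z 0.0825
Phex [ 0.58   -0.2766  0.09  ] dia 0.0438 z 0.0902
Ptall [ 0.5764 -0.1901  0.114 ] dia 0.0471 z 0.1143
Psquat [ 0.581  -0.3648  0.082 ] dia 0.0664 z 0.0825
Psq [ 0.5737 -0.1029  0.106 ] dia 0.037 z 0.1064
```

View pics/s9.png

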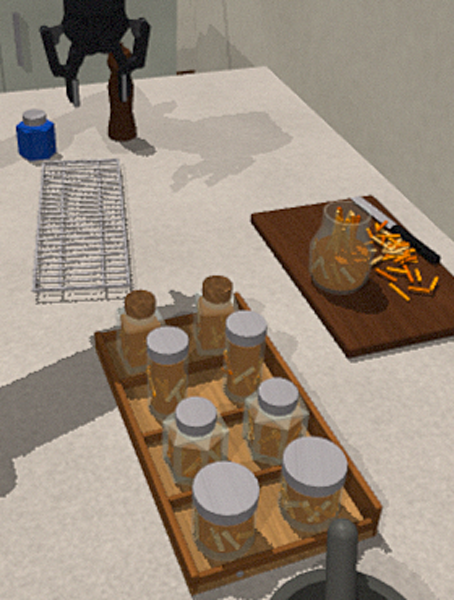

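All four fresh jars stand behind their twins, with lid heights right to about 0.5 mm. The old jars have shifted less than 1 mm. Handing in.

```bash
python3 -c "
from rig import order
print(order.close_job())"
```

```text
the job is handed in; nothing more can be done
None
```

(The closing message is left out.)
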